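# Put the spice jars away in the colour-coded caddy

## Robot

A 6-joint arm with a two-finger parallel gripper is mounted at the origin on the work surface. World frame = base frame: x ahead of the robot, y to its left, z up, the work surface at z = 0. Lengths are in mm, angles in rad, forces in N, time in s.
With the tool pointing down it reaches from about 225 to 725 mm from the base axis. Payload 3.1 kg.
Tool frame: the origin (TCP) lies at the very end of the fingers, on their centre line; the grasp point (between the pads) lies 19 mm behind it (arm.grasp_offset is the distance from the TCP to the grasp point, in mm); z points along the fingers, y is the line along which they close (so a half turn about z gives the same grasp; the last joint's range is limited). The gripper opens to 85 mm and grips with 20 to 120 N. Pads are 22 mm wide; open, the fingers measure 114 mm over their backs; the gripper's body (76 mm by 85 mm) begins 54 mm behind the grasp point. The pads swing forward as they close: fully open they stand 13 mm farther back than shut.
Start: joints at [-1.352, 0.048, 0.099, 1.622, 0, 1.443], TCP at [178.427, -493.742, 205.112] pointing down, gripper open.
Joint ranges: [-2.91, 2.91], [-0.99, 1.94], [-1.21, 1.42], [-2.12, 2.29], [-1.49, 1.47], [-3.14, 3.14]. Speed limits (rad/s): [2.79, 2.79, 3.14, 3.14, 3.14, 3.14].

## Interface

Orientations are given as a 3x3 rotation matrix whose columns are the frame's x, y, z axes.
In Python, from rig import arm gives the robot as it stands. Calls block until the motion is done:
- arm.move_pose(position, orientation): joint-space move of the TCP to a pose.
- arm.servo_line(position, rate=150, rotation=None, threshold=None): straight line of the TCP; rotation=None keeps the orientation; rate is the mean speed in mm/s. With threshold (N) it stops when the force on the tool has changed by that much, and returns True; else False.
- arm.move_joints(angles): joint-space move.
- arm.move_gripper(opening): finger opening in mm; the grip force is fixed at half the most; returns when the fingers have stopped.
- arm.pause(seconds).
- arm.solve_ik(position, orientation): joint angles nearest the present ones, or None.
- arm.state(): the state.
- arm.snapshot(name): name is "scene" or "top" or "wrist"; returns a dict with "color" (400x640x3 uint8, blue, green, red), "mtx" (3x3 intrinsics, pixels), "rvec" (rotation vector, rad) and "tvec" (3), from world to camera coordinates, as OpenCV has them. Camera axes: x right, y down, z forward; pixel columns grow to the right and rows downward; lengths in mm; the calibration is good to about 2 mm. A picture is of the moment at which its call begins. There is no depth.
A pose or a line that the arm cannot do raises arm.MotionError and nothing moves.
- arm.hand_in(): hands the job in; it is judged then, once.
The state is a dict: "t": time; "joints": joint angles; "qvel": joint speeds; "effort": joint torques, N m; "tcp_pos": TCP position; "tcp_rot": TCP orientation; "ft_force": force on the tool from outside, world axes, zero at the start; "wrist_torque": the same for the moment, N m; "grip_width": finger opening in mm; "grip_force": force on a finger pad.
Only numpy, scipy, OpenCV 4.12 (cv2) and the standard library are available. Lean on these libraries where they do the work, as an engineer would, in place of code of your own. Each camera call takes 0.05 s, during which the arm holds its last target. There are 200 camera calls.

## Task

Tidy the kitchen island: put the three glass spice jars into the spice caddy, each standing in the cup of the same colour as its lid, and keep them upright all the while. Leave the two amber vitamin bottles where they are, although their caps have the same colours, and do not disturb the mug or the pepper mill.

Things in the scene. Friction and masses are not known exactly. Their poses are not given: they have to be found in the camera images.
- jar_red: Filled clear-glass spice jar with brick-red paprika inside and a wide flat red lid as wide as the jar: upright cylinder, 44 mm diameter from bottom to top, 92 mm tall (the lid is the top 20 mm), 0.1 to 0.2 kg, one stiff piece. Stands on the worktop (z = 0) among the other jars and bottles. Origin: centre of its underside, z up.
- jar_green: Filled clear-glass spice jar with dull green herbs inside and a wide flat green lid as wide as the jar: upright cylinder, 44 mm diameter from bottom to top, 92 mm tall (the lid is the top 20 mm), 0.1 to 0.2 kg, one stiff piece. Stands on the worktop (z = 0) among the other jars and bottles. Origin: centre of its underside, z up.
- jar_yellow: Filled clear-glass spice jar with golden turmeric inside and a wide flat yellow lid as wide as the jar: upright cylinder, 44 mm diameter from bottom to top, 92 mm tall (the lid is the top 20 mm), 0.1 to 0.2 kg, one stiff piece. Stands on the worktop (z = 0) among the other jars and bottles. Origin: centre of its underside, z up.
- cup_red: Fixed open square red plastic cup: 66 mm outside, 62 mm inside, 34 mm tall, floor 2 mm thick. The red, green and yellow cups stand in a row, any order, 67 mm apart, in a fixed wooden caddy (216 x 82 mm, end walls 45 mm high) left or right of the jars. Origin: centre of its underside, 8 mm above the worktop (inner floor at 10, rim at 42 mm). x axis: across the row; y: along it.
- cup_green: Fixed open square green plastic cup: 66 mm outside, 62 mm inside, 34 mm tall, floor 2 mm thick. The red, green and yellow cups stand in a row, any order, 67 mm apart, in a fixed wooden caddy (216 x 82 mm, end walls 45 mm high) left or right of the jars. Origin: centre of its underside, 8 mm above the worktop (inner floor at 10, rim at 42 mm). x axis: across the row; y: along it.
- cup_yellow: Fixed open square yellow plastic cup: 66 mm outside, 62 mm inside, 34 mm tall, floor 2 mm thick. The red, green and yellow cups stand in a row, any order, 67 mm apart, in a fixed wooden caddy (216 x 82 mm, end walls 45 mm high) left or right of the jars. Origin: centre of its underside, 8 mm above the worktop (inner floor at 10, rim at 42 mm). x axis: across the row; y: along it.
- vitamin_red: Look-alike, to be left alone: opaque amber vitamin bottle with a white label band and a narrow red cap (30 mm diameter), so from above a red disc in a brown ring. Body 46 mm diameter to 62 mm height, sloping in to the cap, 92 mm tall in all. Stands on the worktop among the jars. Origin: centre of its underside, z up.
- vitamin_green: Look-alike, to be left alone: opaque amber vitamin bottle with a white label band and a narrow green cap (30 mm diameter), so from above a green disc in a brown ring. Body 46 mm diameter to 62 mm height, sloping in to the cap, 92 mm tall in all. Stands on the worktop among the jars. Origin: centre of its underside, z up.
- mug: Bystander: blue mug, 76 mm diameter with a handle to its +y, 85 mm tall, on a fixed pale wooden serving board (160 x 210 x 15 mm) on the other side from the caddy. Origin: centre of its underside, 15 mm above the worktop.
- mill: Bystander: dark wooden pepper mill, 54 mm diameter at its foot, 147 mm tall, upright on the same serving board. Origin: centre of its underside, 15 mm above the worktop.
There are look-alikes about, which are no part of the job. Leave any purple look-alike of the jar_yellow alone. What is shaped like the jar_red but blue or purple is not meant.

How it is judged:
By the outcome, as a careful person would: the job done as asked, in the order asked, and still so for the second after the job is handed in, with the robot touching nothing.
It also fails if it takes over 86 s, if anything falls off the work surface, if the arm or the gripper's body presses on something with over 40 N, if the wrist force passes 120 N, or if a joint passes its speed limit or range.

## Working session

There is one attempt and no reset: what is moved stays moved. The work goes in short steps, each a Python script; the robot and the scene stay as the last script left them, time stands still between calls to the robot, and variables do not carry over. Pictures are saved under pics/ and viewed, at most 14 in all, crops included, and the job is handed in when it is done.

```bash
mkdir -p pics; ls; python3 - <<'E'
from rig import arm
import cv2
for n in("scene","top"):
    s=arm.snapshot(n); cv2.imwrite(f"pics/{n}1.png",s["color"]); R=cv2.Rodrigues(s["rvec"])[0]; print(n,s["mtx"].tolist(),(-R.T@s["tvec"].ravel()).round(1),R.round(3).tolist())
print(arm.state()["t"],arm.grasp_offset)
E
```

```text
pics
scene [[400.06392472875876, 0.0, 318.582660281535], [0.0, 400.06392472875876, 198.34192560962714], [0.0, 0.0, 1.0]] [1229.6 -496.2  741.3] [[0.62, 0.784, 0.009], [0.527, -0.408, -0.746], [-0.581, 0.467, -0.666]]
top [[509.04809017171794, 0.0, 327.3994450558749], [0.0, 509.04809017171794, 199.6661458056455], [0.0, 0.0, 1.0]] [ 384.2   10.9 1389.2] [[0.024, -1.0, 0.001], [-0.988, -0.023, -0.152], [0.152, 0.003, -0.988]]
0.1 18.700000000000003
```

View pics/scene1.png

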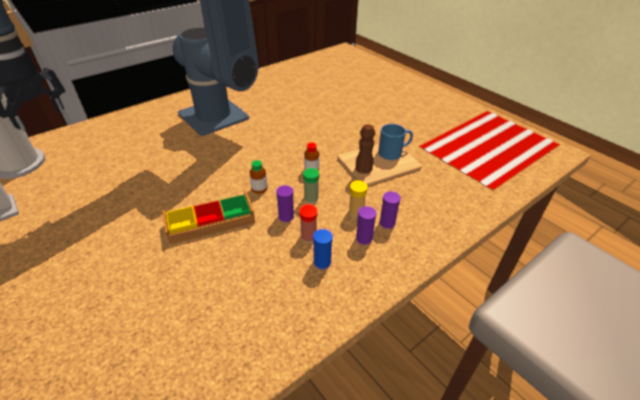

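View pics/top1.png

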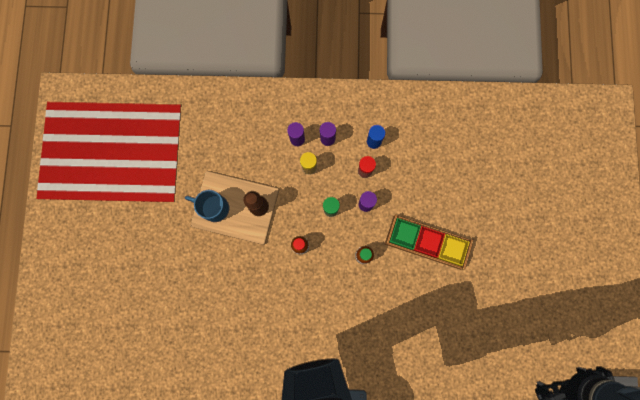

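The scene view shows the jars' lids at about red (308,212), green (311,175) and yellow (358,187). In the top view they are at red (367,166), green (331,206) and yellow (308,160). The cups in the top view are green (405,233), red (431,242) and yellow (455,250). The vitamin bottles are at (299,244) and (366,254), and the distractors are purple (296,133), (328,132), (368,201) and blue (376,135).

```bash
cat > h.py <<'E'
import cv2, numpy as np
from rig import arm
HUE=dict(red=(174,6),green=(45,85),yellow=(22,34),purple=(130,160),blue=(100,125))
def mask(img,c,smin=150,vmin=90):
    h=cv2.cvtColor(img,cv2.COLOR_BGR2HSV); a,b=HUE[c]; H=h[...,0]
    m=((H>=a)&(H<=b)) if a<b else ((H>=a)|(H<=b))
    return (m&(h[...,1]>=smin)&(h[...,2]>=vmin)).astype(np.uint8)
def blobs(img,c,amin=25,**k):
    n,l,st,ce=cv2.connectedComponentsWithStats(mask(img,c,**k))
    return [(ce[i],st[i],l==i) for i in range(1,n) if st[i][4]>=amin]
def ray(s,p):
    R=cv2.Rodrigues(np.asarray(s["rvec"],float))[0]; o=-R.T@np.ravel(s["tvec"])
    d=R.T@np.linalg.inv(s["mtx"])@[p[0],p[1],1]; return o,d/np.linalg.norm(d)
def plane(s,p,z):
    o,d=ray(s,p); return o+d*(z-o[2])/d[2]
def tri(s1,p1,s2,p2):
    o1,d1=ray(s1,p1);o2,d2=ray(s2,p2)
    t=np.linalg.lstsq(np.c_[d1,-d2],o2-o1,rcond=None)[0]
    a,b=o1+t[0]*d1,o2+t[1]*d2; return (a+b)/2,np.linalg.norm(a-b)
def proj(s,X): return cv2.projectPoints(np.float64([X]),s["rvec"],s["tvec"],s["mtx"],None)[0].ravel()
E
python3 - <<'E'
from h import *
S=arm.snapshot("scene");T=arm.snapshot("top")
for c in HUE:
    print(c)
    sb=blobs(S["color"],c)
    for p,st,_ in blobs(T["color"],c):
        for q,s2,_ in sb:
            X,g=tri(T,p,S,q)
            if g<25 and -10<X[2]<120 and st[4]<1500: print(p.round(1),st[2:],q.round(1),s2[2:],X.round(1),round(g,1),"pl85",plane(T,p,85)[:2].round(1),"pl42",plane(T,p,42)[:2].round(1))
E
```

```text
red
[112.5 106.8] [ 135   11 1028] [522.  165.6] [ 72  47 497] [847.3 630.4  -6.6] 10.6 pl85 [821.1 593.6] pl42 [835.5 612.8]
[366.7 164.5] [ 17  18 240] [307.6 219.8] [ 18  37 466] [683.8 -88.6  64. ] 2.6 pl85 [679.8 -85.9] pl42 [689.5 -89.1]
[105.2 195.9] [ 137   11 1126] [453.6 130. ] [ 70  37 284] [589.5 626.1  -4. ] 12.0 pl85 [580.4 591.4] pl42 [586.9 610.5]
[429.  241.6] [ 31  32 641] [208.4 213. ] [ 29  25 499] [ 485.9 -257.    35.1] 1.3 pl85 [ 481.9 -247.7] pl42 [ 485.1 -256.2]
[298.5 243.5] [ 12  12 119] [311.3 147.3] [ 9 10 73] [469.1  86.1  82.8] 0.1 pl85 [469.  86.] pl42 [471.8  88.5]
green
[330.8 205.3] [ 16  16 195] [310.4 175.1] [ 15  14 172] [570.    5.8  83.1] 0.2 pl85 [569.7   5.9] pl42 [575.9   5.7]
[398.2 238.4] [24 30 70] [234.7 206.8] [ 29  23 475] [ 491.7 -181.6   18.1] 8.1 pl85 [ 488.1 -168.8] pl42 [ 491.6 -174.7]
[406.5 232.8] [ 23  23 366] [234.7 206.8] [ 29  23 475] [ 508.5 -195.4   37.9] 4.4 pl85 [ 503.2 -190.1] pl42 [ 507.1 -196.7]
[365.4 253.9] [11 11 96] [256.2 165.1] [ 9 11 75] [446.8 -85.2  84.3] 0.2 pl85 [446.7 -85.3] pl42 [448.8 -88.5]
yellow
[308.  160.4] [ 17  18 229] [358.  188.1] [ 18  17 243] [687.3  68.2  84.3] 0.1 pl85 [687.2  68.2] pl42 [697.2  70.1]
[453.6 249.8] [ 31  32 660] [180.4 219.6] [ 31  27 594] [ 465.5 -322.3   35.5] 0.4 pl85 [ 462.4 -310.3] pl42 [ 465.  -320.9]
purple
[295.1 130.2] [ 15  15 174] [389.7 209.8] [ 16  34 360] [774.6 103.9  53.6] 8.0 pl85 [768.1 104.7] pl42 [780.8 107.8]
[327.3 130.1] [ 16  15 184] [365.5 225.3] [ 15  35 389] [777.5  17.2  54.7] 6.7 pl85 [770.7  19.6] pl42 [783.4  19.9]
[367.8 199.7] [ 16  16 192] [284.7 202.4] [ 15  34 395] [591.1 -92.5  55.4] 0.8 pl85 [586.8 -89.9] pl42 [593.4 -93.2]
blue
[375.4 134.5] [ 18  21 239] [322.1 247.8] [ 18  38 564] [ 769.  -111.8   55.8] 3.3 pl85 [ 761.5 -107.8] pl42 [ 773.9 -111.7]
```

The lids triangulate to 83–84 mm (lid middle), which matches the text. The cups come out at 35–38 mm and about 66 mm apart. Next I hover over the red jar and check with the wrist camera.

```bash
cat >> h.py <<'E'
JAR=dict(red=(680.,-86.),green=(570.,6.),yellow=(687.,68.))
CUP=dict(red=(486.,-258.),green=(508.,-195.5),yellow=(464.5,-321.))
ROW=np.array([.331,.944,0])
def rot(a):
    y=np.array([*a[:2],0.]);y/=np.linalg.norm(y);z=np.array([0,0,-1.]);return np.c_[np.cross(y,z),y,z]
def best(p,a):
    q0=np.array(arm.state()["joints"]);c=[]
    for s in(1,-1):
        R=rot(s*np.array(a,float));q=arm.solve_ik(p,R)
        if q is not None:c.append((abs(np.array(q)-q0).max(),s,R))
    return min(c,key=lambda t:t[0])[2]
def st():
    s=arm.state();print("t",round(s["t"],1),np.round(s["tcp_pos"],1),"w",round(s["grip_width"],1),"F",np.round(s["ft_force"],1),round(s["grip_force"],1))
E
python3 - <<'E'
from h import *
for k,(x,y) in JAR.items():
  for z in(45,165,200): 
    for s in (1,-1): print(k,z,s,arm.solve_ik([x,y,z],rot([0,s])) is not None,end=" ")
p=[*JAR["red"],200]
try: arm.move_pose(p,best(p,[0,1]))
except (arm.MotionError,ValueError) as e: print(e)
st();s=arm.snapshot("wrist");cv2.imwrite("pics/w1.png",s["color"])
T=arm.snapshot("top")
for c in HUE:
  for b in blobs(s["color"],c,200): print(c,b[0].round(),b[1].tolist(),plane(s,b[0],92).round(1))
E
```

```text
red 45 1 True red 45 -1 True red 165 1 True red 165 -1 True red 200 1 True red 200 -1 True green 45 1 True green 45 -1 True green 165 1 True green 165 -1 True green 200 1 True green 200 -1 True yellow 45 1 True yellow 45 -1 True yellow 165 1 True yellow 165 -1 True yellow 200 1 True yellow 200 -1 True t 2.5 [679.8 -87.2 200.2] w 85.5 F [ 1.3  0.3 -0.6] 0.0
red [320. 188.] [297, 164, 47, 50, 1804] [681.6 -85.5  92. ]
yellow [150. 184.] [126, 161, 48, 46, 1734] [686.3  69.5  92. ]
blue [349.  92.] [324, 66, 50, 54, 2072] [ 764.6 -109.5   92. ]
```

View pics/w1.png

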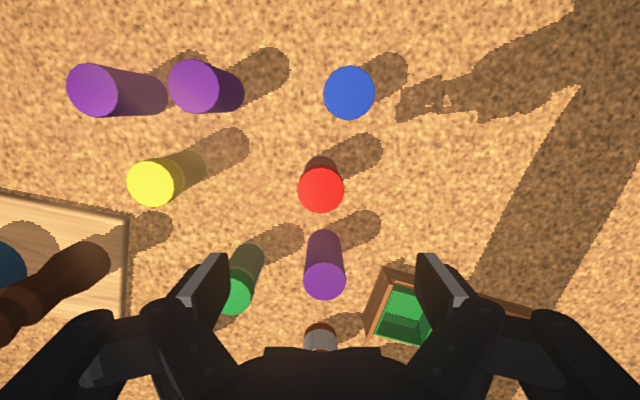

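The wrist view shows the red lid at (320,188), a full-width disc with no brown ring, and the yellow lid at (150,184). Both agree with the first estimate to within 2 mm, so I pick the red jar.

```bash
sed -i 's/^JAR=.*/JAR=dict(red=(681.,-86.),green=(570.,6.),yellow=(687.,69.))/' h.py; cat >> h.py <<'E'
H=45
def pick(c,a=(0,1)):
    x,y=JAR[c];arm.move_gripper(68)
    p=[x,y,180]
    arm.move_pose(p,best(p,a))
    if arm.servo_line([x,y,H],rate=120,threshold=12): print("contact!");st();return False
    st();arm.move_gripper(0);st()
    arm.servo_line([x,y,165],rate=120);st()
    return arm.state()["grip_width"]>38
def carry(c):
    x,y=CUP[c];p=[x,y,165]
    arm.move_pose(p,best(p,[ROW[1],-ROW[0]]));st()
def place(c):
    x,y=CUP[c];arm.servo_line([x,y,H+25],rate=120)
    hit=arm.servo_line([x,y,H+5],rate=40,threshold=4);print("touch",hit);st()
    arm.move_gripper(66);arm.servo_line([x,y,180],rate=150);st()
E
python3 - <<'E'
from h import *
print(pick("red")); carry("red")
s=arm.snapshot("wrist");cv2.imwrite("pics/w2.png",s["color"])
E
```

```text
t 4.5 [681.9 -86.2  46.4] w 68.3 F [-0.2  0.9 -0.2] 0.0
t 4.8 [682.1 -86.1  46.6] w 41.8 F [-0.6 -0.1  3.9] 61.3
t 6.0 [680.4 -85.9 163.6] w 41.9 F [-0.   0.6 -1.9] 60.8
True
t 7.4 [ 486.2 -257.7  164.8] w 41.8 F [ 0.5 -0.2 -1.4] 60.8
```

View pics/w2.png

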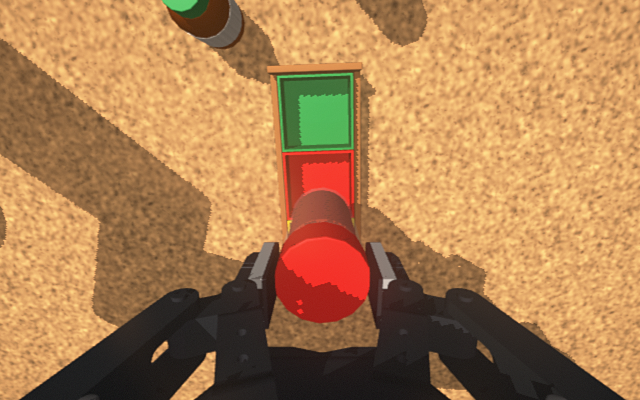

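The wrist view shows the red jar held upright, its lid at (322,280). The green cup's rim corners are at about (277,75), (355,72), (357,150) and (282,153). I use these to check the cup positions before lowering.

```bash
python3 - <<'E'
from h import *
s=arm.snapshot("wrist")
P=np.array([plane(s,p,42)[:2] for p in[(278,75),(355,73),(356.5,150),(282,153)]])
print(P.round(1).tolist(),"green centre",P.mean(0).round(1),"row axis",((P[0]+P[1]-P[2]-P[3])/2).round(1), "red centre",(P.mean(0)-67*ROW[:2]).round(1))
E
```

```text
[[483.4, -150.8], [547.1, -171.3], [528.4, -235.3], [462.0, -215.0]] green centre [ 505.2 -193.1] row axis [20.1 64.1] red centre [ 483.1 -256.4]
```

```bash
sed -i 's/^CUP=.*/CUP=dict(red=(485.,-257.5),green=(506.5,-194.3),yellow=(463.5,-320.7))/; s/^ROW=.*/ROW=np.array([.32,.947,0])/' h.py
python3 - <<'E'
from h import *
place("red"); s=arm.snapshot("wrist");cv2.imwrite("pics/w3.png",s["color"])
for b in blobs(s["color"],"red",200): print(b[0].round(),b[1].tolist(),plane(s,b[0],102).round(1))
E
```

```text
touch True
t 8.8 [ 484.3 -257.4   56.2] w 42.1 F [-2.6  1.1  4.5] 63.0
t 10.2 [ 484.5 -257.2  178.9] w 66.2 F [-0.9  0.5  0.5] 0.0
[322. 185.] [286, 148, 69, 80, 4301] [ 488.9 -245.6  102. ]
```

View pics/w3.png

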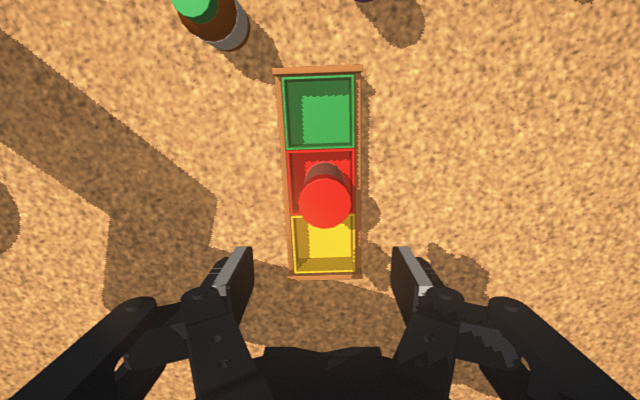

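The red jar stands upright in the red cup, lid at (325,202), and it touched down at the height of the cup's inner floor. Next are the green and yellow jars.

```bash
python3 - <<'E'
from h import *
if pick("green"):
    carry("green"); place("green")
    s=arm.snapshot("wrist");cv2.imwrite("pics/w4.png",s["color"])
E
```

```text
t 13.0 [570.9   5.9  46.2] w 68.0 F [0.2 0.6 0.5] 0.0
t 13.3 [571.3   6.   46.5] w 42.1 F [-0.2  0.7  5.6] 61.2
t 14.5 [569.3   6.1 163.7] w 41.9 F [ 0.3 -0.6 -1.4] 60.8
t 15.8 [ 506.5 -193.9  164.6] w 42.2 F [ 0.3  0.3 -2.1] 60.8
touch True
t 17.2 [ 507.4 -194.8   56.5] w 42.1 F [0.1 0.  3.6] 61.3
t 18.5 [ 506.  -194.   178.9] w 65.9 F [-0.1  0.1  0.1] 0.0
```

View pics/w4.png

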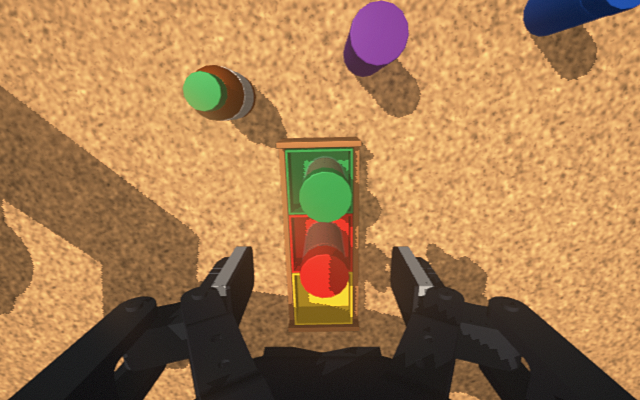

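The green jar, lid at (325,196), stands upright in the green cup, and the red jar is unchanged. I carry the yellow jar higher so it clears the placed jars.

```bash
python3 - <<'E'
from h import *
if pick("yellow"):
    x,y=JAR["yellow"]; arm.servo_line([x,y,200],rate=120)
    x,y=CUP["yellow"]; p=[x,y,200]; arm.move_pose(p,best(p,[ROW[1],-ROW[0]])); place("yellow")
    arm.servo_line([x,y,240])
    for n in("scene","top"): s=arm.snapshot(n);cv2.imwrite(f"pics/{n}9.png",s["color"][100:300,100:500] if n=="scene" else s["color"][100:300,150:500])
    cv2.imwrite("pics/end.png",np.vstack([cv2.resize(cv2.imread("pics/scene9.png"),(600,300)),cv2.resize(cv2.imread("pics/top9.png"),(525,300))[:, :] if 0 else cv2.resize(cv2.imread("pics/top9.png"),(600,300))]))
E
```

```text
t 21.4 [688.   69.   46.4] w 68.1 F [ 0.5 -0.1 -0.1] 0.0
t 21.7 [688.2  69.1  46.6] w 42.0 F [-0.1  0.3  3.7] 61.2
t 22.8 [686.4  69.  163.6] w 42.0 F [ 0.3  0.  -1.3] 60.8
touch True
t 26.6 [ 465.2 -321.6   56.3] w 42.2 F [ 1.9 -0.3  1.7] 62.5
t 27.9 [ 463.1 -320.3  178.8] w 65.6 F [-0.1 -0.1 -0.2] 0.0
```

View pics/end.png

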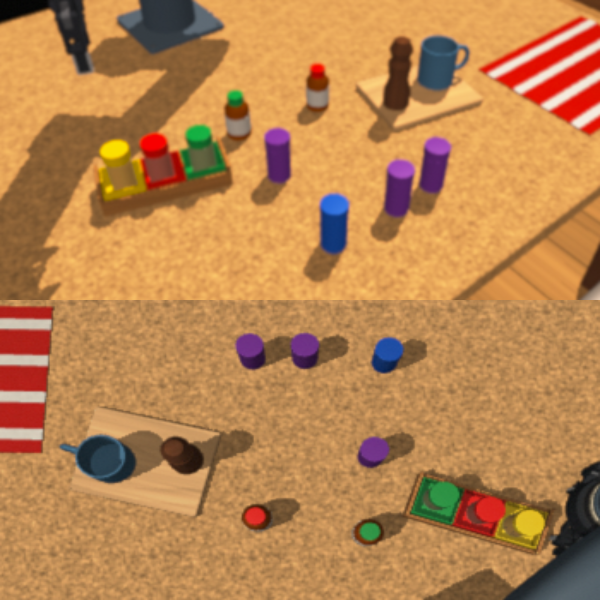

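Both final views show all three jars upright in their matching cups. In the top half the lids are at (115,150), (154,145) and (199,137). The bottles, mug, mill and other look-alikes have not moved.

```bash
python3 -c "
from rig import arm
print(arm.hand_in())"
```

```text
the job is handed in; nothing more can be done
None
```

The red, green and yellow spice jars stand upright in their matching cups, the bottles, mug, mill and look-alikes were left where they were, and the job is handed in at about 28 s.

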